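# Set up the reflector board and hold the loupe over a test cassette

### The arm

A 6-joint arm with a two-finger parallel gripper is mounted at the origin on a cart in front of the work surface, level with it; the furniture and walls round the work are solid. World frame = base frame: x ahead of the robot, y to its left, z up, the work surface at z = 0. Lengths are in m, angles in rad, forces in N, time in s.
With the tool pointing down it reaches from about 0.275 to 0.75 m from the base axis. Payload 10.2 kg.
Tool frame: the origin (TCP) lies midway between the tips of the shut fingers; the grasp point (between the pads) lies 19 mm behind it; z points along the fingers, y is the line along which they close (so a half turn about z gives the same grasp; the last joint's range is limited). The gripper opens to 85 mm and grips with 20 to 120 N. Pads are 22 mm wide; open, the fingers measure 114 mm over their backs; the gripper's body (76 mm by 85 mm) begins 54 mm behind the grasp point. The pads swing forward as they close: fully open they stand 13 mm farther back than shut.
Start: joints at [1.096, 0.313, 1.498, -0, 1.331, -0.223], TCP at [0.131, 0.508, 0.207] pointing down, gripper open.
Joint ranges: [-2.94, 2.94], [-0.97, 2.17], [0.19, 2.56], [-1.23, 4.37], [0.02, 3.11], [-2.88, 2.88]. Speed limits (rad/s): [2.39, 2.39, 3.01, 3.14, 3.14, 3.14].

### API

Orientations are given as a rotation vector (axis times angle).
In Python, from cell import * gives the robot as it stands. The module is installed in compiled form; this text tells all that it offers.
- The arm moves only by the tool move_arm, never from a script. Its argument "rows" is a list of rows, each a list of 3 entries, a list of its own where there are three numbers: the gripper's target within -1 to 1 (shut at 1, half-way at 0, fully open at -1), then the shift along the world's x, y, z as a fraction of full scale, then the turn about the world's z as a fraction of full scale. A call has 1 to 10 rows; each row shifts and turns the commanded pose from where the row before left it; what a row does not reach is not made up. Full scale, the value 1, is 80 mm for a shift and 180 degrees for a turn. A row lasts 1/12 s, in which the tool goes at most 41.7 mm and 7.16 degrees, less where a joint would pass 70% of its speed; a pose out of reach is approached as far as the arm can. A call with a number of a shift or a turn outside -1 to 1 is refused whole. A call with a gripper value outside its range is refused whole. The fingers move at their own pace and stop on an object; "squeeze" is the grip in N (left out, the last holds). Time passes only in rows, so rows that do not move let the fingers close. It gives the time, the measured TCP pose, the force, the opening and the grip force at its end, in the units of the state.
- read_state(): the state, without advancing time (a new reading comes with each control period).
- capture(name): name is "scene" or "side" or "wrist"; returns a dict with "image" (480x640x3 uint8, blue, green, red), "vfov" (degrees; the focal length in pixels is half the picture's height over the tangent of half this angle, whatever the lens; pixels are square), "cx", "cy" (the principal point, pixels), "position" and "rotation" of the camera in the world. Camera axes: x right, y down, z forward; pixel columns grow to the right and rows downward; lengths in m; the calibration is good to about 2 mm. The wrist camera is an equidistant fisheye: a pixel r from the principal point sees the ray r / f radians off the axis. A picture is of the moment at which its call begins. There is no depth.
- job_done(): hands the job in; it is judged then, once.
Trained networks look in a picture, given as the dict that the camera call returned (one of the last four; its "shot" number tells which), for a name from the list of things; names that differ only in an ending like _2 or _b are one class to them, and where a whole thing is asked for, a point or a joint stands for the part that bears it (a point fixed in the world has none). Each returns a list of dicts, best first, with "score" (0 to 1); they miss things now and then, are a little off and sometimes report something else, mostly with a low value. They report only what shows in the picture. A call takes as long as a camera call.
- spot_in(query, picture): "centre" ([row, column] in pixels, amid what is visible of it).
- regions_of(query, picture): "mask" (480x640 bool, what is visible of it) and "centre" ([row, column] in pixels, amid what is visible of it).
The state is a dict: "time_s": time; "joints": joint angles; "dq": joint speeds; "joint_torque": joint torques, N m; "ee_pos": TCP position; "tool_rot": TCP orientation; "force": force on the tool from outside, world axes, zero at the start; "torque": the same for the moment, N m; "finger_gap": finger opening in m; "finger_force": force on a finger pad.
Only numpy, scipy, OpenCV 4.12 (cv2) and the standard library are available. Lean on these libraries where they do the work, as an engineer would, in place of code of your own. Each camera call takes 0.05 s, during which the arm holds its last target. There are 200 camera calls.

### The job

Get this test cassette ready to be read under the loupe. First take the white reflector board out of its holder and lean it on the reading stand, its foot on the dark strip and its upper part resting back against the wire backrest, and let go of it; then pick up the loupe by its handle and hold it level and still over the middle of the test cassette on the stand, with the lens at the same height as the red pointer on the stand's post. Finish while still holding the loupe there with nothing else supporting it, and do not shift the cassette, the pointer or the things standing around.

Things in the scene. Friction and masses are not known exactly. Their poses are not given: they have to be found in the camera images.
- stand: grey reading stand, fixed: base plate x -58 to +52 mm, y -55 to +55 mm, top face at z = 6 mm. Origin at its underside on the worktop; z up, +x is its back. A dark strip 16 mm wide along y, middle at x = +12 mm, is for the board's foot; the cassette lies in front of it. At the front right corner (x -47, y -47 mm) an 8 mm steel post, top at z = 151 mm, carries the red collar
- backrest: steel wire bow at the back of the stand, fixed to it, same origin and axes as the stand: an 8 mm round bar along y from y = -34 to +34 mm at x = +42 mm, z = 58 mm (its front face is at x = +38 mm, its top at z = 62 mm), on two wire legs. A board whose foot stands on the middle of the strip leans back about 22 degrees from upright when it rests on the bar
- pointer (a point): tip of the flat red pointer on the red collar (19 mm across, 12 mm high) of the stand's post; it points to the stand's +y, 17 mm from the post's axis. Its height is the focal height for the middle of the lens; the collar stands at a different height each time (pointer 85 to 135 mm above the worktop) and is held by friction of about 5 N. It is not to be moved
- holder: grey slotted holder, fixed, 46 x 64 mm, 34 mm high, origin at the centre of its underside, z up. The slot runs along y, 10 mm wide in x, its floor at z = 8 mm, open above and at both ends; the board stands in it
- board: white rigid reflector board, 8 mm thick (x), 80 mm wide (y), 120 mm tall (z), 0.12 kg, blue line near its top edge. Origin at the centre of its lower (foot) edge face, z up along the board. It starts upright in the holder (its top 128 mm above the worktop), parallel to the slot, leaning in it by up to 4 degrees; both faces are alike
- loupe: loupe lying flat on the worktop: a round black rim 48 mm across and 14 mm high with a clear lens, and a straight blue handle. Origin at the centre of the rim's underside, z up through the lens, the handle points to -x: handle bar from x = -33 to -89 mm, 15 mm wide (y), 24 mm high (z 0 to 24 mm), 0.05 kg
- lens (a point): middle of the loupe's lens, 7 mm above the rim's underside
- handle (a point): middle of the loupe's handle, 57 mm from the lens centre and 12 mm above the handle's underside; grip across the 15 mm width from above
- cassette: white lateral-flow test cassette, 21 mm (x) x 86 mm (y) x 5 mm, lying loose on the stand's plate with its long side roughly along the stand's y. Origin at the centre of its underside: the lens goes straight above this point
- dropper: bystander: brown dropper bottle with black top, 30 mm across, 94 mm tall, origin at the centre of its underside
- coverslips: bystander: small blue box 48 x 64 x 20 mm, origin at the centre of its underside

How it is judged:
On the way, in this order (a step that is already met when the one before it is completed fails the run):
1. the reflector board leans on the stand against the backrest, let go and at rest (angle between board's own z axis and vertical between 0.15 and 0.65 rad and x of board in the frame of stand between -0.008 and 0.028 m and y of board in the frame of stand between -0.03 and 0.03 m and z of board in the frame of stand below 0.018 m and contact force between board and backrest above 0.02 N and contact force between board and the fingers below 0.05 N and linear speed of board below 0.02 m/s), for 0.3 s.
2. the loupe is lifted clear of the worktop in the fingers (height (world z) of lens above 0.05 m and contact force between loupe and the fingers above 1 N), for 0.2 s.
At the end, for the whole second after the job is handed in: Loupe held in the fingers only, still, lens within 10 mm sideways of the cassette's middle and 7 mm of the pointer's height, level within 0.10 rad. Board free, foot middle -8 to 28 mm in the stand's x and within 30 mm in y, leaning 0.15 to 0.65 rad on the backrest, at rest (all of step 1 and horizontal distance between lens and cassette below 0.01 m and z of lens in the frame of pointer between -0.007 and 0.007 m and angle between loupe's own z axis and vertical below 0.1 rad and contact force between loupe and the fingers above 1 N and contact force between loupe and stand below 0.1 N and contact force between loupe and board below 0.1 N and contact force between loupe and cassette below 0.1 N and linear speed of loupe below 0.02 m/s and angular speed of loupe below 0.15 rad/s); the arm keeps its last pose, push and grip.
It fails at once if the test cassette is shifted by more than 10 mm (distance of cassette from where it was at the start of the episode above 0.01 m).
It fails at once if the pointer is moved by more than 5 mm (distance of pointer from where it was at the start of the episode above 0.005 m).
It fails at once if a bystander is shifted by more than 20 mm (distance of any of dropper, coverslips from where it was at the start of the episode above 0.02 m).
It also fails if it takes over 53 s, if anything falls off the work surface, if the arm or the gripper's body presses on something with over 40 N, if the wrist force passes 120 N, or if a joint passes its speed limit or range.

## Working session

There is one attempt and no reset: what is moved stays moved. The work goes in short steps, Python scripts to look and compute and a tool call to move; the robot and the scene stay as the last step left them, time stands still between calls to the robot, and variables do not carry over. Pictures are saved under pics/ and viewed, at most 10 in all, crops included, and the job is handed in when it is done.

Besides the shell and the picture viewer there is one more tool, called as name(argument=value, ...), one argument or row to a line, values as JSON. move_arm: Moves the arm, as the interface text tells. Shift numbers are shares of 80 mm and turn numbers shares of 180 degrees, none past 1 either way. Its arguments: {"type":"object","properties":{"rows":{"type":"array","items":{"type":"array"}},"squeeze":{"type":"number"}},"required":["rows"]}

```bash
mkdir -p pics; cat > h.py <<'E'
from cell import *
import numpy as np, cv2
def ray(p,rc):
    f=240/np.tan(np.radians(p["vfov"])/2); R=np.array(p["rotation"])
    if R.shape!=(3,3): R=cv2.Rodrigues(R.astype(float))[0]
    d=np.array([(rc[1]-p["cx"])/f,(rc[0]-p["cy"])/f,1.]); 
    return np.array(p["position"]),R@d
def atz(p,rc,z):
    o,d=ray(p,rc); return o+d*(z-o[2])/d[2]
def px(p,X):
    f=240/np.tan(np.radians(p["vfov"])/2); R=np.array(p["rotation"])
    if R.shape!=(3,3): R=cv2.Rodrigues(R.astype(float))[0]
    c=(np.atleast_2d(X)-np.array(p["position"]))@R
    return np.c_[c[:,1]/c[:,2]*f+p["cy"],c[:,0]/c[:,2]*f+p["cx"]]
def tri(a,ra,b,rb):
    o,d=ray(a,ra);q,e=ray(b,rb)
    s=np.linalg.lstsq(np.c_[d,-e],q-o,rcond=None)[0]
    A=o+d*s[0];B=q+e*s[1]; return (A+B)/2,np.linalg.norm(A-B)
E
python3 - <<'E'
from h import *
np.set_printoptions(precision=4,suppress=True)
s=capture("scene");d=capture("side")
for n,p in(("scene",s),("side",d)):
    cv2.imwrite(f"pics/{n}0.png",p["image"]);print(n,p["position"],p["rotation"],p["vfov"])
for q in "stand backrest pointer holder board loupe lens handle cassette dropper coverslips".split():
    r=[spot_in(q,p) for p in(s,d)]
    print(q,[[(np.round(x["centre"],1),round(x["score"],2)) for x in y[:2]] for y in r], tri(s,r[0][0]["centre"],d,r[1][0]["centre"]) if r[0] and r[1] else '')
print(read_state())
E
```

```text
scene [-0.2507  0.8453  0.4607] [-1.003   2.0657 -1.2992] 43.529783364229104
side [0.47   1.0014 0.6449] [-0.2237 -2.794   1.2769] 50.631887115945524
stand [[(array([334.5, 280.2]), 0.8), (array([292.5, 343.7]), 0.19)], [(array([313.2, 341.3]), 0.85)]] (array([0.3493, 0.4657, 0.003 ]), np.float64(0.002607815285806406))
backrest [[(array([321.8, 253.9]), 0.84), (array([269.8, 313.5]), 0.74)], [(array([311. , 354.1]), 0.94)]] (array([0.3384, 0.5088, 0.0497]), np.float64(0.005606172992437964))
pointer [[(array([324.7, 253.9]), 0.61)], [(array([244.9, 317.9]), 0.65)]] (array([0.3719, 0.456 , 0.0687]), np.float64(0.11977746714878539))
holder [[(array([291.3, 343.6]), 0.74)], [(array([252.4, 308. ]), 0.67)]] (array([0.3834, 0.3209, 0.0082]), np.float64(0.00291165606781535))
board [[(array([251.7, 338.2]), 0.61)], [(array([221.2, 305.5]), 0.59)]] (array([0.3869, 0.3251, 0.0806]), np.float64(0.011798887699613797))
loupe [[(array([329.1, 386.7]), 0.66)], [(array([255.1, 370.5]), 0.69)]] (array([0.269 , 0.3379, 0.0011]), np.float64(0.001028071302656795))
lens [[(array([328. , 381.9]), 0.87)], 
[... 421 characters left out ...]
er [[(array([285.3, 412.5]), 0.93), (array([326.1, 386.2]), 0.57)], [(array([313. , 342.3]), 0.19)]] (array([ 0.3092,  0.337 , -0.0175]), np.float64(0.18046788000653807))
coverslips [[(array([271.7, 313.6]), 0.95)], []] 
{'time_s': 1.2, 'joints': array([ 1.0956,  0.3129,  1.4977,  0.    ,  1.331 , -0.2234]), 'dq': array([-0.    , -0.0004,  0.0009, -0.0015, -0.0007, -0.0006]), 'joint_torque': array([ -0.001 , -41.2156, -25.99  ,  -0.0002,   0.0005,   0.    ]), 'ee_pos': array([0.1308, 0.5084, 0.2073]), 'tool_rot': array([-0.3944, -3.1167,  0.0001]), 'force': array([-0.4255, -0.1834,  0.2911]), 'torque': array([-0.0107,  0.0149, -0.058 ]), 'finger_force': 0.0, 'finger_gap': 0.0852245391252815}
```

View pics/scene0.png

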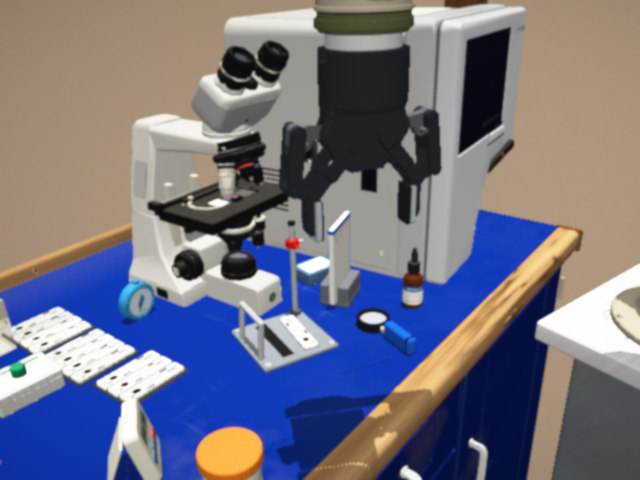

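View pics/side0.png

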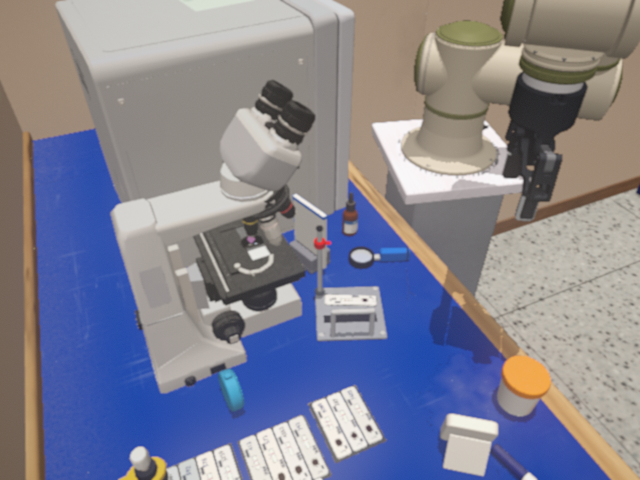

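The scene view shows the stand at about (340,285) with its backrest on the near side. The red pointer is at (242,297), the board upright in its holder at (255,340), the loupe at (330,385) with its handle toward the robot, the dropper at (285,412) and the coverslips at (270,313). In the side view the microscope partly hides the board and holder, and the stand's +x is about world +y.

```bash
cat > fit.py <<'E'
from h import *
from scipy.optimize import minimize
def box(x0,x1,y0,y1,z0,z1): return np.array([[x,y,z] for x in(x0,x1) for y in(y0,y1) for z in(z0,z1)])
def cyl(r,z0,z1,cx=0,cy=0):
    a=np.linspace(0,2*np.pi,24,endpoint=False); return np.r_[[[cx+r*np.cos(t),cy+r*np.sin(t),z] for t in a for z in(z0,z1)]]
M=dict(stand=[box(-58,52,-55,55,0,6),box(38,46,-34,34,54,62),box(40,44,-34,-30,6,58),box(40,44,30,34,6,58),cyl(4,0,151,-47,-47)],
 holder=[box(-23,-5,-32,32,0,34),box(5,23,-32,32,0,34),box(-23,23,-32,32,0,8)],board=[box(-4,4,-40,40,0,120)],
 cassette=[box(-10.5,10.5,-43,43,0,5)],loupe=[cyl(24,0,14),box(-89,-33,-7.5,7.5,0,24),box(-33,-20,-3,3,4,10)],
 dropper=[cyl(15,0,60),cyl(7,60,94)],coverslips=[box(-24,24,-32,32,0,20)])
def pose(v,z): # x,y,yaw,(pitch about own y)
    c,s=np.cos(v[2]),np.sin(v[2]);R=np.array([[c,-s,0],[s,c,0],[0,0,1]])
    if len(v)>3: a=v[3];R=R@np.array([[np.cos(a),0,np.sin(a)],[0,1,0],[-np.sin(a),0,np.cos(a)]])
    return R,np.array([v[0],v[1],z])
def render(p,n,v,z):
    m=np.zeros((480,640),np.uint8);R,t=pose(v,z)
    for b in M[n]:
        q=px(p,b/1000@R.T+t)[:,::-1]
        h=cv2.convexHull(q.astype(np.float32))[:,0]
        cv2.fillConvexPoly(m,np.round(h*16).astype(np.int32),255,cv2.LINE_AA,4)
    return m
def fit(n,pics,masks,v0,z):
    G=[cv2.GaussianBlur(m.astype(np.float32),(0,0),1) for m in masks]
    def c(v): return sum(((cv2.GaussianBlur(render(p,n,v,z).astype(np.float32)/255,(0,0),1)-g)**2).sum()/g.sum() for p,g in zip(pics,G))
    best=None
    for k in range(3):
        v=np.array(v0 if best is None else best.x,float)
        d=np.diag([.01,.01,.15]+[.04]*(len(v)-3))/(k+1)
        r=minimize(c,v,method="Nelder-Mead",options=dict(initial_simplex=np.r_[[v],v+d],xatol=1e-5,fatol=1e-5,maxiter=300))
        if best is None or r.fun<best.fun: best=r
    return best.x,best.fun
E
python3 - <<'E'
from fit import *
np.set_printoptions(precision=4,suppress=True)
s=capture("scene");d=capture("side")
def mk(q,p,i=0):
    r=regions_of(q,p); return r[i]["mask"] if r else None
for n,v0,z,both in [("stand",[.345,.465,1.57],0,1),("holder",[.383,.321,1.57],0,0),("board",[.383,.321,1.57,0],.008,0),("cassette",[.328,.45,1.57],.006,1),("loupe",[.28,.345,.3],0,1),("dropper",[.31,.24,0],0,0),("coverslips",[.42,.33,0],0,0)]:
    for P in ([[s,d],[s],[d]] if both else [[s]]):
        ms=[mk(n,p) for p in P]
        if any(m is None for m in ms): print(n,"none");continue
        print(n,["s","d","sd"][2 if len(P)==2 else (P[0] is d)],*fit(n,P,ms,v0,z),[m.sum() for m in ms])
for p in(s,d):
    h=cv2.cvtColor(p["image"],cv2.COLOR_BGR2HSV);m=(((h[...,0]<8)|(h[...,0]>172))&(h[...,1]>170)&(h[...,2]>120))
    n,l,st,c=cv2.connectedComponentsWithStats(m.astype(np.uint8));print([(st[i],c[i]) for i in range(1,n) if st[i][4]>15])
def cr(p,r,c,h,w,k): return cv2.resize(p["image"][r:r+h,c:c+w],None,fx=k,fy=k,interpolation=cv2.INTER_CUBIC)
cv2.imwrite("pics/c1.png",np.hstack([cr(s,200,225,150,100,4),cr(d,200,290,150,100,4)]))
E
```

```text
stand sd [0.3375 0.47   1.4504] 0.3359927535057068 [np.int64(4354), np.int64(3605)]
stand s [0.3423 0.4684 1.4412] 0.14636549353599548 [np.int64(4354)]
stand d [0.3366 0.4697 1.4396] 0.14867979288101196 [np.int64(3605)]
holder s [0.3873 0.3262 0.6862] 0.5119277834892273 [np.int64(841)]
board none
cassette sd [0.332  0.4452 1.3592] 0.17157594859600067 [np.int64(577), np.int64(565)]
cassette s [0.3365 0.4438 1.3783] 0.06662864238023758 [np.int64(577)]
cassette d [0.3306 0.4461 1.3711] 0.05794423818588257 [np.int64(565)]
loupe sd [ 0.2906  0.344  -0.1285] 0.16011232137680054 [np.int64(1391), np.int64(937)]
loupe s [ 0.2944  0.3426 -0.1316] 0.05077546462416649 [np.int64(1391)]
loupe d [ 0.2886  0.3464 -0.085 ] 0.07365043461322784 [np.int64(937)]
dropper s [ 0.2987  0.2584 -0.0655] 0.12960578501224518 [np.int64(921)]
coverslips s [ 0.472   0.3177 -0.5941] 0.3014008104801178 [np.int64(746)]
[(array([240, 163,  13,   5,  25], dtype=int32), array([246.6 , 164.68])), (array([286, 239,  13,  10,  94], dtype=int32), array([291.9574, 243.4787]))]
[(array([315, 239,  15,   9,  57], dtype=int32), array([320.7544, 243.2632]))]
```

View pics/c1.png

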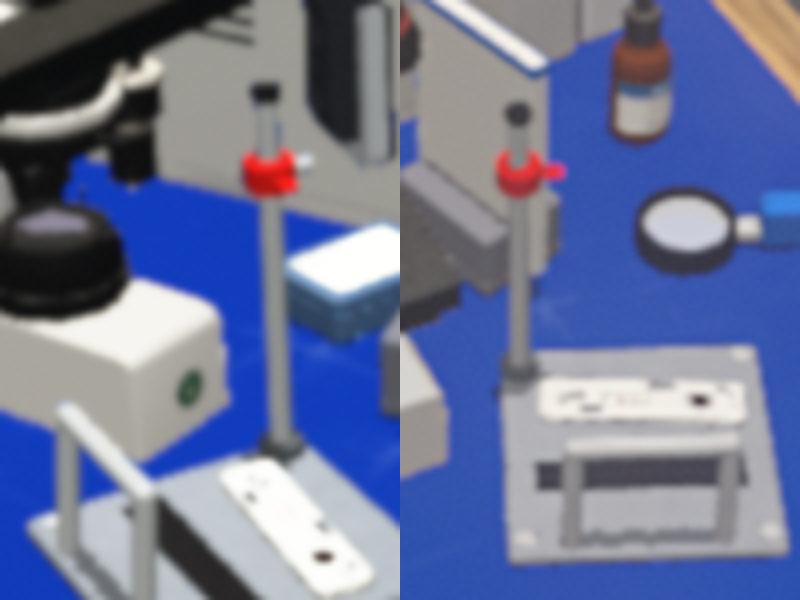

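The crop shows the collar at scene (292,243) and side (321,243), with the pointer tip toward world -x. I'll get the pointer height from the post's known length, and the board's line from its top edge.

```bash
python3 - <<'E'
from fit import *
np.set_printoptions(precision=4,suppress=True)
s=capture("scene");d=capture("side")
for n,p,v,c in(("s",s,[.3423,.4684,1.441],(243.5,291.5)),("d",d,[.3366,.4697,1.44],(243.3,319.8))):
    R,t=pose(v,0)
    q=px(p,np.array([[-.047,-.047,z] for z in(.006,.151,.08,.09,.1,.11,.12,.13,.14)])@R.T+t); print(n,q)
    print("board top pts",[atz(p,rc,.128) for rc in ([(228,331.5),(212,350)] if n=="s" else [(195,293.5),(217,326)])])
    h=cv2.cvtColor(p["image"],cv2.COLOR_BGR2HSV)
    x=p["image"][190:310, 320:365] if n=="s" else p["image"][180:280,285:335]
    cv2.imwrite(f"pics/b{n}.png",cv2.resize(x,None,fx=4,fy=4))
print(tri(s,(243.5,291.5),d,(243.3,319.8)))
E
```

```text
s [[311.979  294.813 ]
 [220.6824 290.5508]
 [267.0176 292.714 ]
 [260.6888 292.4185]
 [254.2969 292.1201]
 [247.8411 291.8187]
 [241.3203 291.5143]
 [234.7336 291.2068]
 [228.0799 290.8962]]
board top pts [array([0.3688, 0.3555, 0.128 ]), array([0.3991, 0.2953, 0.128 ])]
d [[291.5871 319.7655]
 [226.326  319.5413]
 [260.1761 319.6576]
 [255.6434 319.642 ]
 [251.0368 319.6262]
 [246.3546 319.6101]
 [241.5949 319.5938]
 [236.7558 319.5771]
 [231.8352 319.5602]]
board top pts [array([0.4035, 0.2997, 0.128 ]), array([0.3586, 0.3681, 0.128 ])]
(array([0.3772, 0.4199, 0.1195]), np.float64(0.000673005356428845))
```

move_arm(
  rows=[
    [-1, [0.4, -0.1, 0.1], 0],
    [-1, [0.4, -0.3, 0.1], 0],
    [-1, [0.4, -0.4, 0.1], 0],
    [-1, [0.4, -0.4, 0.1], 0],
    [-1, [0.4, -0.4, 0.1], 0],
    [-1, [0.4, -0.3, 0], 0],
    [-1, [0, 0, 0], 0],
    [-1, [0, 0, 0], 0],
    [-1, [0, 0, 0], 0],
  ],
)

```text
time_s: 2.95
ee_pos: [0.3135, 0.3656, 0.245]
tool_rot: [-0.395, -3.116, -0.0]
force: [-0.6, -0.7, 0.2]
finger_gap: 0.0856
finger_force: 0.0
```

```bash
python3 - <<'E'
from fit import *
w=capture("wrist");cv2.imwrite("pics/w1.png",w["image"])
print(w["position"],w["rotation"],w["vfov"],w["cx"],w["cy"],read_state()["ee_pos"],read_state()["tool_rot"])
for q in "stand pointer holder board loupe lens handle cassette dropper coverslips".split():
    r=spot_in(q,w);print(q,[(np.round(x["centre"],1),round(x["score"],2)) for x in r[:2]])
E
```

```text
[0.23978463 0.38357533 0.41101537] [2.28179031 1.77049527 0.27225425] 65.70646984690485 321.50159011874206 234.09156383497034 [0.31315219 0.36595807 0.24501609] [-3.92898171e-01 -3.11658398e+00 -1.60131132e-04]
stand [(array([190.8, 418.1]), 0.57), (array([192.4, 465.8]), 0.52)]
pointer [(array([269.2, 393.8]), 0.63)]
holder [(array([251.9, 295.6]), 0.63), (array([167.1, 292.3]), 0.58)]
board [(array([282.6, 305.5]), 0.69)]
loupe [(array([166.6, 289.7]), 0.67)]
lens [(array([166.2, 292.1]), 0.7)]
handle [(array([168.1, 291. ]), 0.77)]
cassette [(array([190. , 394.3]), 0.62), (array([204.3, 221.5]), 0.28)]
dropper [(array([207.6, 221.2]), 0.77), (array([283.8, 305.3]), 0.16)]
coverslips [(array([207.4, 223.5]), 0.67), (array([322. , 316.1]), 0.63)]
```

View pics/w1.png

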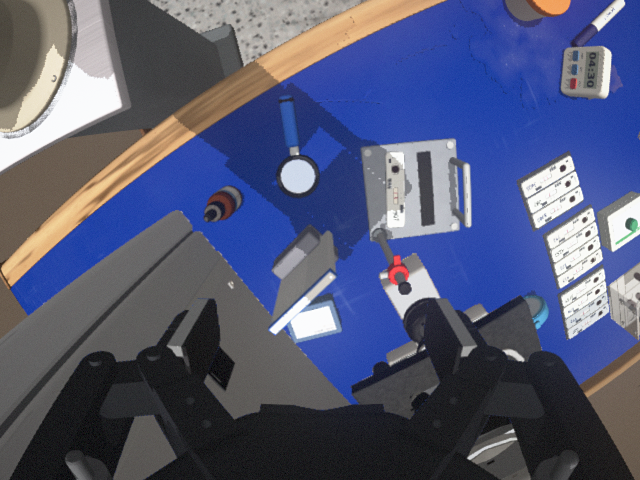

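The wrist view shows the board's top edge running from (272,332) to (337,268), the holder at its lower left, and the coverslips beside it. The analyser wall is to the left and the microscope to the lower right, so I'll compute clearances.

```bash
cat >> h.py <<'E'
def fray(p,rc):
    f=240/np.tan(np.radians(p["vfov"])/2); R=np.array(p["rotation"])
    if R.shape!=(3,3): R=cv2.Rodrigues(R.astype(float))[0]
    v=np.array([rc[1]-p["cx"],rc[0]-p["cy"]]);r=np.hypot(*v);th=r/f
    return np.array(p["position"]),R@np.r_[v/max(r,1e-9)*np.sin(th),np.cos(th)]
def fatz(p,rc,z):
    o,d=fray(p,rc);return o+d*(z-o[2])/d[2]
E
python3 - <<'E'
from fit import *
np.set_printoptions(precision=4,suppress=True)
w=capture("wrist");s=capture("scene");d=capture("side")
print("board",fatz(w,(332,272),.128),fatz(w,(268,337),.128))
print("stand corners",[fatz(w,rc,.006) for rc in((146,362),(139,455),(229,468),(241,368))])
print("cass",fatz(w,(190,395),.011),[fatz(w,rc,.011) for rc in((152,391),(152,404),(227,387),(227,401))])
print("lens",fatz(w,(176,298),.014),"handle",fatz(w,(97,288),.024),fatz(w,(148,294),.024))
print("post top",fatz(w,(289,404),.151),"base",fatz(w,(237,380),.01))
print("box edge",[atz(s,rc,0) for rc in((310,250)[::-1],(425,277)[::-1],(450,282)[::-1])])
print("scope stage in wrist at z .1,.2",fatz(w,(385,355),.15),fatz(w,(300,405),.1))
print("coverslips",fatz(w,(322,316),.02))
cv2.imwrite("pics/z.png",cv2.resize(w["image"][230:390,230:440],None,fx=3.5,fy=3.5,interpolation=cv2.INTER_CUBIC))
E
```

```text
board [0.4048 0.2953 0.128 ] [0.358  0.3665 0.128 ]
stand corners [array([0.2773, 0.4193, 0.006 ]), array([0.2921, 0.5253, 0.006 ]), array([0.401 , 0.5238, 0.006 ]), array([0.3851, 0.4018, 0.006 ])]
cass [0.3327 0.4437 0.011 ] [array([0.2904, 0.4483, 0.011 ]), array([0.2936, 0.4624, 0.011 ]), array([0.3724, 0.4262, 0.011 ]), array([0.3764, 0.4421, 0.011 ])]
lens [0.2913 0.3442 0.014 ] handle [0.2072 0.3565 0.024 ] [0.2604 0.3488 0.024 ]
post top [0.3795 0.415  0.151 ] base [0.3824 0.4161 0.01  ]
box edge [array([0.5522, 0.2611, 0.    ]), array([0.345 , 0.1803, 0.    ]), array([0.3072, 0.1625, 0.    ])]
scope stage in wrist at z .1,.2 [0.4659 0.3569 0.15  ] [0.4188 0.4202 0.1   ]
coverslips [0.4664 0.3186 0.02  ]
```

View pics/z.png

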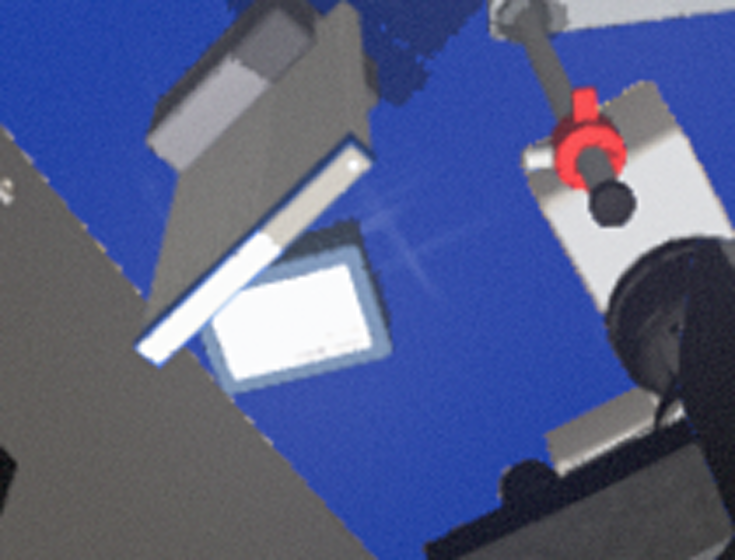

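```bash
python3 - <<'E'
from fit import *
np.set_printoptions(precision=4,suppress=True)
w=capture("wrist");s=capture("scene");d=capture("side")
def tr(a,b):
    (o,e),(q,g)=a,b
    t=np.linalg.lstsq(np.c_[e,-g],q-o,rcond=None)[0];A=o+e*t[0];B=q+g*t[1];return (A+B)/2,np.linalg.norm(A-B)
print(tr(fray(w,(385,354)),ray(s,(195,289))))
print(tr(fray(w,(298,525)),ray(d,(268,303))),tr(fray(w,(298,525)),ray(s,(228,175))))
print("collar",tr(fray(w,(273,398)),ray(s,(243.5,291.5))),tr(fray(w,(273,398)),ray(d,(243.3,319.8))))
E
```

```text
(array([0.4672, 0.3571, 0.1507]), np.float64(0.003874555215962817))
(array([0.4143, 0.5153, 0.1629]), np.float64(0.0027647981520056834)) (array([0.4446, 0.543 , 0.1431]), np.float64(0.03726545160251652))
collar (array([0.3812, 0.4166, 0.1173]), np.float64(0.0008289688433314718)) (array([0.3786, 0.417 , 0.1179]), np.float64(0.003997195780135813))
```

move_arm(
  rows=[
    [-0.2, [0.145, -0.077, 0], -0.0385],
    [-0.2, [0.145, -0.077, 0], -0.0385],
    [-0.2, [0.145, -0.077, 0], -0.0385],
    [-0.2, [0.145, -0.077, 0], -0.0385],
    [-0.2, [0.145, -0.077, 0], -0.0385],
    [-0.2, [0.145, -0.077, 0], -0.0385],
    [-0.2, [0, 0, 0], 0],
    [-0.2, [0, 0, 0], 0],
  ],
)

```text
time_s: 4.47
ee_pos: [0.3835, 0.3283, 0.2449]
tool_rot: [-1.472, -2.775, 0.0]
force: [-0.6, 0.4, 0.5]
finger_gap: 0.0515
finger_force: 0.0
```

```bash
python3 - <<'E'
from fit import *
np.set_printoptions(precision=4,suppress=True)
w=capture("wrist");s=capture("scene");d=capture("side");S=read_state()
R=cv2.Rodrigues(S["tool_rot"])[0];print(S["ee_pos"],np.degrees(np.arctan2(R[1,1],R[0,1])),S["joints"],S["finger_gap"])
print("head",tri(s,(65,237),d,(120,293)),tri(s,(60,270),d,(95,272)))
print([ (x["centre"],x["score"]) for x in spot_in("board",w)])
cv2.imwrite("pics/w2.png",w["image"])
E
```

```text
[0.3829 0.3288 0.2451] 34.16437951333052 [ 0.4769  0.242   1.4918  0.0001  1.4078 -0.1194] 0.05142508340053572
head (array([0.4154, 0.4624, 0.3579]), np.float64(0.0020144586387423)) (array([0.4347, 0.4001, 0.3585]), np.float64(0.0036165706699331996))
[([212.3, 321.2], 0.6)]
```

View pics/w2.png

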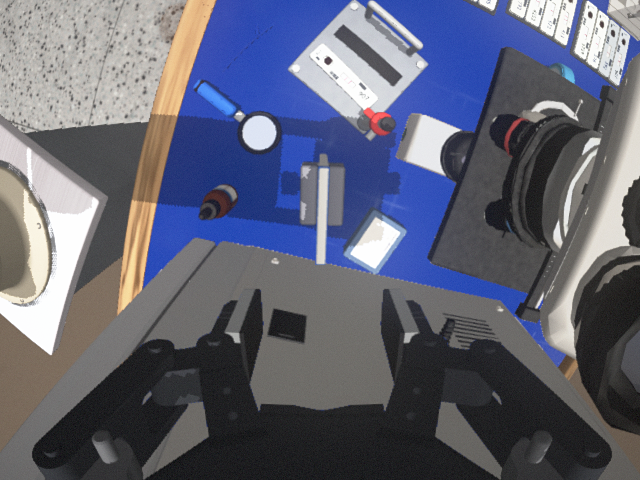

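The wrist view shows the board top edge as a vertical line at column 322, rows 155–263, midway between the fingers. The eyepieces come close to the gripper's path at the stand, so I'll grip 10 mm toward the board's near end and stay on the robot's side.

move_arm(
  rows=[
    [-0.2, [-0.06, 0.1, 0], 0],
    [-0.2, [0, 0, -0.36], 0],
    [-0.2, [0, 0, -0.36], 0],
    [-0.2, [0, 0, -0.36], 0],
    [-0.2, [0, 0, -0.36], 0],
    [-0.2, [0, 0, -0.36], 0],
    [-0.2, [0, 0, 0], 0],
    [-0.2, [0, 0, 0], 0],
  ],
)

```text
time_s: 5.33
ee_pos: [0.3779, 0.3368, 0.101]
tool_rot: [-1.473, -2.774, 0.002]
force: [-0.1, -0.5, 0.2]
finger_gap: 0.0515
finger_force: 0.0
```

move_arm(
  rows=[
    [1, [0, 0, 0], 0],
    [1, [0, 0, 0], 0],
    [1, [0, 0, 0], 0],
    [1, [0, 0, 0], 0],
    [1, [0, 0, 0], 0],
  ],
  squeeze=50,
)

```text
time_s: 5.75
ee_pos: [0.3794, 0.3369, 0.1024]
tool_rot: [1.474, 2.772, 0.004]
force: [-0.4, 0.3, 7.3]
finger_gap: 0.0046
finger_force: 49.1
```

move_arm(
  rows=[
    [1, [0, 0, 0.1], 0],
    [1, [0, 0, 0.1], 0],
    [1, [0, 0, 0.15], 0],
    [1, [0, 0, 0.15], 0],
    [1, [0, 0, 0.15], 0],
    [1, [0, 0, 0], 0],
  ],
)

```text
time_s: 6.25
ee_pos: [0.3796, 0.337, 0.1557]
tool_rot: [1.474, 2.772, 0.006]
force: [1.0, -0.6, -0.3]
finger_gap: 0.0044
finger_force: 48.9
```

```bash
python3 - <<'E'
from fit import *
np.set_printoptions(precision=4,suppress=True)
w=capture("wrist");s=capture("scene");S=read_state()
print(S["ee_pos"],S["joints"],S["finger_gap"],S["finger_force"])
cv2.imwrite("pics/w3.png",np.hstack([cv2.resize(w["image"],(400,300)),cv2.resize(s["image"][180:330,230:430],(400,300))]))
E
```

```text
[0.3786 0.3364 0.1533] [ 0.4948  0.322   1.6328 -0.      1.1863 -0.0985] 0.004518048898005235 48.84685761295259
```

View pics/w3.png

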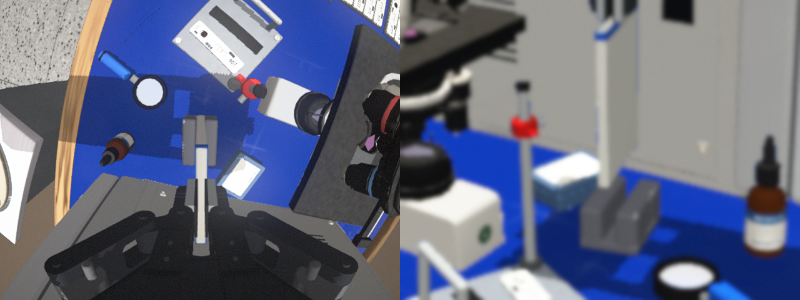

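move_arm(
  rows=[
    [1, [-0.37, 0, 0], 0.0383],
    [1, [-0.37, 0.1, 0], 0.0383],
    [1, [-0.37, 0.2, 0], 0.0383],
    [1, [-0.1, 0.3, 0], 0.0383],
    [1, [0, 0.3, 0], 0.0383],
    [1, [0, 0.4, 0], 0.0383],
    [1, [0, 0.4, 0], 0.0383],
    [1, [0, 0, 0], 0],
    [1, [0, 0, 0], 0],
  ],
)

```text
time_s: 7.1
ee_pos: [0.2811, 0.4728, 0.1516]
tool_rot: [-0.21, -3.133, 0.003]
force: [0.7, 1.1, -1.4]
finger_gap: 0.0045
finger_force: 49.0
```

```bash
python3 - <<'E'
from fit import *
np.set_printoptions(precision=4,suppress=True)
w=capture("wrist");s=capture("scene");d=capture("side");S=read_state()
R=cv2.Rodrigues(S["tool_rot"])[0];print(S["ee_pos"],np.degrees(np.arctan2(R[1,1],R[0,1])),S["joints"],S["finger_gap"])
cv2.imwrite("pics/w4.png",np.hstack([cv2.resize(s["image"][170:390,150:390],(400,367)),cv2.resize(d["image"][150:370,230:470],(400,367))]))
E
```

```text
[0.2818 0.4716 0.1526] 82.173675444386 [ 0.819   0.4137  1.5025 -0.0002  1.2267 -0.6152] 0.004499216137040098
```

View pics/w4.png

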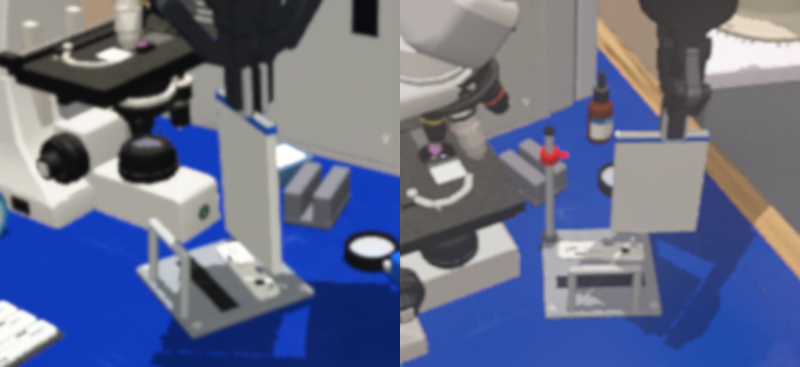

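The board hangs parallel to the stand and is gripped about 20 mm off its middle, toward the robot, with the cassette, pointer and loupe all clear. Moving over the strip and lowering.

move_arm(
  rows=[
    [1, [0.15, 0.05, 0], 0.002],
    [1, [0.2, 0.1, 0], 0],
    [1, [0.09, 0, 0], 0],
    [1, [0, 0, -0.15], 0],
    [1, [0, 0, -0.2], 0],
    [1, [0, 0, -0.15], 0],
    [1, [0, 0, 0], 0],
    [1, [0, 0, 0], 0],
  ],
)

```text
time_s: 7.92
ee_pos: [0.317, 0.4838, 0.1131]
tool_rot: [-0.204, -3.134, 0.001]
force: [-0.4, 0.0, -0.6]
finger_gap: 0.0043
finger_force: 49.0
```

```bash
python3 - <<'E'
from fit import *
np.set_printoptions(precision=4,suppress=True)
s=capture("scene");d=capture("side");S=read_state()
R=cv2.Rodrigues(S["tool_rot"])[0];print(S["ee_pos"],np.degrees(np.arctan2(R[1,1],R[0,1])),S["force"])
cv2.imwrite("pics/w5.png",np.hstack([cv2.resize(s["image"][190:370,210:370],(400,450),interpolation=cv2.INTER_CUBIC),cv2.resize(d["image"][170:350,270:430],(400,450),interpolation=cv2.INTER_CUBIC)]))
E
```

```text
[0.3174 0.4845 0.1141] 82.58320511275221 [ 0.7837 -0.0332 -0.7353]
```

View pics/w5.png

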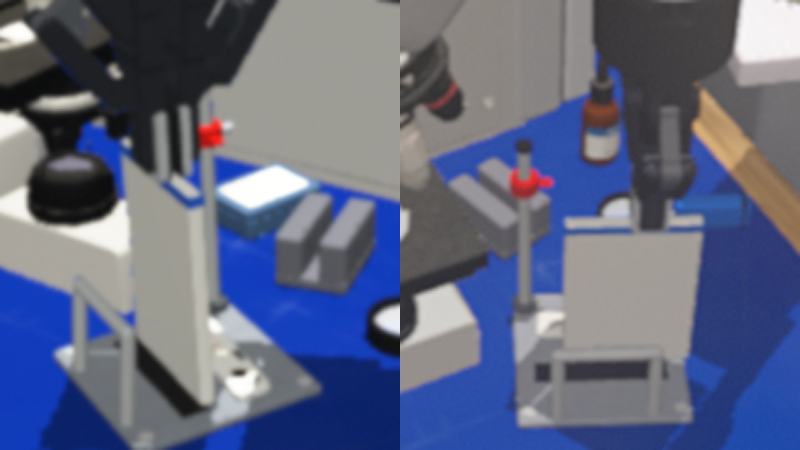

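The board hangs above the strip, about 14 mm toward the robot from the bar's middle. I'll shift it 5 mm and lower to contact.

move_arm(
  rows=[
    [1, [0.06, 0, -0.06], 0],
    [1, [0, 0, -0.06], 0],
    [1, [0, 0, -0.02], 0],
    [1, [0, 0, 0], 0],
  ],
)

```text
time_s: 8.35
ee_pos: [0.3217, 0.4842, 0.1012]
tool_rot: [-0.203, -3.134, 0.001]
force: [0.4, -0.2, -1.7]
finger_gap: 0.0045
finger_force: 49.0
```

move_arm(
  rows=[
    [1, [0, 0, -0.02], 0],
    [1, [0, 0, 0], 0],
  ],
)

```text
time_s: 8.52
ee_pos: [0.3218, 0.4848, 0.1006]
tool_rot: [0.202, 3.135, 0.001]
force: [-0.2, -0.1, 1.6]
finger_gap: 0.0046
finger_force: 49.7
```

move_arm(
  rows=[
    [0.8, [0, 0, 0], 0],
    [0.6, [0, 0, 0], 0],
    [0.4, [0, 0, 0], 0],
    [0.2, [0, 0, 0], 0],
    [0.2, [0, 0, 0], 0],
    [0.2, [0, 0, 0], 0],
  ],
)

```text
time_s: 9.02
ee_pos: [0.3219, 0.4844, 0.1003]
tool_rot: [0.202, 3.135, 0.0]
force: [0.4, -0.5, -0.7]
finger_gap: 0.0344
finger_force: 0.0
```

move_arm(
  rows=[
    [0.2, [0.006, 0.05, 0], 0],
    [0.2, [0.006, 0.05, 0], 0],
    [0.2, [0.006, 0.05, 0], 0],
    [0.2, [0.006, 0.05, 0], 0],
    [0.2, [0.006, 0.05, 0], 0],
    [0.2, [0.006, 0.05, 0], 0],
    [0.2, [0, 0, 0], 0],
    [0.2, [0, 0, 0], 0],
  ],
)

```text
time_s: 9.68
ee_pos: [0.3247, 0.5086, 0.1001]
tool_rot: [-0.202, -3.135, 0.0]
force: [0.6, 0.2, -0.2]
finger_gap: 0.0341
finger_force: 0.0
```

```bash
python3 - <<'E'
from fit import *
np.set_printoptions(precision=4,suppress=True)
s=capture("scene");d=capture("side");S=read_state()
print(S["ee_pos"],S["force"],S["finger_gap"])
cv2.imwrite("pics/w6.png",np.hstack([cv2.resize(s["image"][190:370,210:370],(400,450),interpolation=cv2.INTER_CUBIC),cv2.resize(d["image"][170:350,270:430],(400,450),interpolation=cv2.INTER_CUBIC)]))
E
```

```text
[0.3247 0.5084 0.1002] [0.0175 0.2371 0.3367] 0.03399612162884398
```

View pics/w6.png

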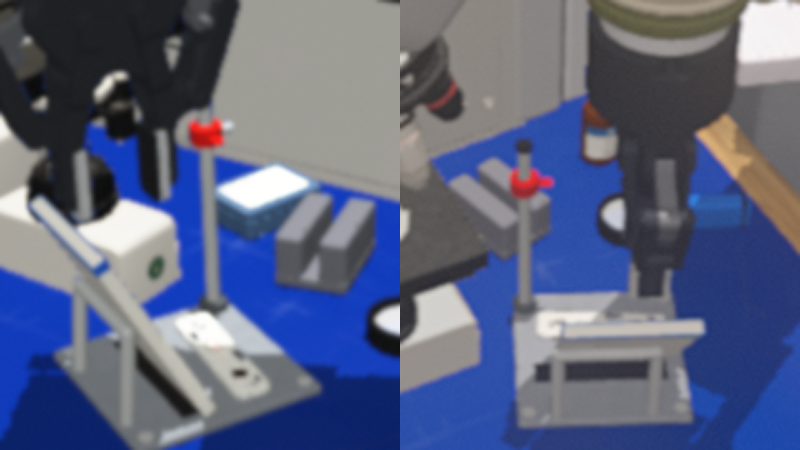

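The board is leaning back on the bar, and both fingers appear to be clear of it on its front side. I've used all my picture views, so I'll check by fitting numbers from here.

```bash
cat > bf.py <<'E'
from fit import *
np.set_printoptions(precision=4,suppress=True)
def stf(x,y):
    d=np.array([x-.3395,y-.4685]);c,s=np.cos(1.44),np.sin(1.44);return np.array([d@[c,s],d@[-s,c]])*1000
def go():
    s=capture("scene");d=capture("side")
    ms=[]
    for p in(s,d):
        r=regions_of("board",p);ms.append(r[0]["mask"] if r else None);print([(x["score"],x["mask"].sum(),x["centre"]) for x in r[:2]])
    for P,m in(([s],ms[:1]),([d],ms[1:]),([s,d],ms)):
        if any(k is None for k in m):continue
        b=min((fit("board",P,m,[.33,.4817,1.44,a],.007) for a in(.3,.5)),key=lambda t:t[1]);print(b,stf(*b[0][:2]))
    return s,d,ms
E
python3 - <<'E'
from bf import *
s,d,ms=go()
for p,m in((s,ms[0]),(d,ms[1])):
    if m is not None:
        c=max(cv2.findContours(m.astype(np.uint8),0,2)[0],key=cv2.contourArea);print(cv2.approxPolyDP(c,2.5,True)[:,0].tolist())
    print("bar ends",px(p,np.array([[.042,a,.062] for a in(-.034,.034)])@pose([0,0,1.44],0)[0].T+[.3395,.4685,0]).round(1).tolist())
S=read_state();R=cv2.Rodrigues(S["tool_rot"])[0]
for p in(s,d):print("tips +y,-y",px(p,[S["ee_pos"]+R[:,1]*a for a in(.017,-.017)]).round(1).tolist())
E
```

```text
[(0.58, np.int64(1387), [326.6, 386.4]), (0.56, np.int64(798), [313.5, 261.5])]
[(0.65, np.int64(547), [302.7, 366.3])]
(array([ 5.5069, -2.5676,  1.6376,  4.5918]), np.float64(0.9428893327713013)) [-2336.2389 -5519.2213]
(array([0.3212, 0.4568, 1.4393, 0.6881]), np.float64(0.06232209876179695)) [-13.9697  16.6022]
(array([0.3253, 0.4583, 1.5176, 0.6725]), np.float64(1.5855791568756104)) [-11.9582  12.7569]
[[357, 313], [356, 324], [361, 330], [380, 332], [404, 352], [414, 351], [414, 335], [391, 320], [386, 311], [365, 307]]
bar ends [[299.3, 240.6], [322.0, 262.1]]
[[391, 298], [337, 300], [333, 307], [373, 307], [379, 311], [391, 303]]
bar ends [[309.3, 328.0], [308.2, 373.2]]
tips +y,-y [[293.3, 246.1], [286.2, 270.7]]
tips +y,-y [[297.4, 366.1], [280.4, 363.8]]
```

```bash
python3 - <<'E'
from bf import *
s=capture("scene");d=capture("side")
r=regions_of("board",s)
m=[x for x in r if x["centre"][1]<300][0]["mask"]
c=max(cv2.findContours(m.astype(np.uint8),0,2)[0],key=cv2.contourArea);print(cv2.approxPolyDP(c,2.5,True)[:,0].tolist())
rs=regions_of("board",d)[0]["mask"]
sh=np.array([.0028,-.0002,0])
for z in(.006,.010):
  for P,M_ in(([s],[m]),([s,d],[m,rs])):
    for a in(.3,.6):
        b=fit("board",P,M_,[.33,.4817,1.44,a],z);print(z,len(P),b,stf(*b[0][:2]))
print("foot near corner",atz(s,(352,292),.006),stf(*atz(s,(352,292),.006)[:2]))
print("side top edge tri",tri(s,(297.2,252),d,(300,391)),tri(s,(271.2,225.2),d,(300,337)))
E
```

```text
[[223, 274], [221, 281], [299, 353], [301, 349]]
0.006 1 (array([0.3356, 0.4651, 1.463 , 0.6112]), np.float64(0.011367952451109886)) [-3.895   3.4373]
0.006 1 (array([0.3349, 0.4651, 1.4637, 0.612 ]), np.float64(0.010973537340760231)) [-3.9319  4.1643]
0.006 2 (array([0.3265, 0.4644, 1.4682, 0.6259]), np.float64(0.32313036918640137)) [-5.7266 12.3677]
0.006 2 (array([0.3262, 0.4642, 1.471 , 0.6292]), np.float64(0.32447248697280884)) [-5.9796 12.6281]
0.01 1 (array([0.3296, 0.4685, 1.4631, 0.6122]), np.float64(0.01618018187582493)) [-1.319   9.7718]
0.01 1 (array([0.3296, 0.4687, 1.4648, 0.6098]), np.float64(0.01640690118074417)) [-1.1034  9.8621]
0.01 2 (array([0.3268, 0.4673, 1.4677, 0.6279]), np.float64(0.2788674533367157)) [-2.8137 12.4294]
0.01 2 (array([0.3265, 0.4672, 1.4625, 0.6291]), np.float64(0.27861225605010986)) [-3.0128 12.7058]
foot near corner [0.3016 0.4782 0.006 ] [ 4.6767 38.7918]
side top edge tri (array([0.2951, 0.5384, 0.1097]), np.float64(0.008006797428654639)) (array([0.371 , 0.5305, 0.113 ]), np.float64(0.0058705929812973975))
```

The foot has slid forward to about x = -4 mm, with a lean of about 0.61 rad. That is inside the limits but close to them. I'll lift, shut the fingers, and push the foot back gently from the front, above the cassette.

move_arm(
  rows=[
    [0.2, [0, 0, 0.3], 0],
    [0.5, [0, 0, 0.35], 0],
    [1, [0, 0, 0.35], 0],
    [1, [-0.075, -0.32, 0], 0],
    [1, [-0.075, -0.32, 0], 0],
    [1, [0, 0, 0], 0],
    [1, [0, 0, 0], 0],
  ],
  squeeze=20,
)

```text
time_s: 10.77
ee_pos: [0.3127, 0.4567, 0.1807]
tool_rot: [0.204, 3.135, 0.001]
force: [0.6, 0.8, -0.4]
finger_gap: -0.0002
finger_force: 0.0
```

```bash
cat > chk.py <<'E'
from bf import *
s=capture("scene");d=capture("side")
def m(q,p,ok):
    r=[x for x in regions_of(q,p) if ok(x["centre"])]; return r[0]["mask"] if r else None
b=m("board",s,lambda c:c[1]<300)
if b is not None:
    f=fit("board",[s],[b],[.33,.475,1.44,.5],.008);print("board s",f,stf(*f[0][:2]))
for n,p in(("s",s),("d",d)):
    k=m("cassette",p,lambda c:c[1]<420)
    if k is not None: print("cass",n,fit("cassette",[p],[k],[.333,.445,1.37],.006),k.sum())
S=read_state();print(S["time_s"],S["ee_pos"],stf(*S["ee_pos"][:2]),S["finger_gap"],S["force"])
E
python3 chk.py
```

```text
board s (array([0.3323, 0.4667, 1.4647, 0.6144]), np.float64(0.02005608379840851)) [-2.7126  6.8998]
cass s (array([0.3346, 0.4446, 1.3656]), np.float64(0.07106798142194748)) 584
cass d (array([0.3419, 0.4396, 1.4923]), np.float64(1.9701180458068848)) 186
11.0167 [0.3128 0.4578 0.18  ] [-14.1258  25.0234] 5.72119008272711e-05 [-0.5909  0.3592  0.3322]
```

move_arm(
  rows=[
    [1, [0, 0, -0.35], 0],
    [1, [0, 0, -0.4], 0],
    [1, [0, 0, -0.4], 0],
    [1, [0, 0, -0.4], 0],
    [1, [0, 0, -0.3], 0],
    [1, [0, 0, 0], 0],
    [1, [0, 0, 0], 0],
  ],
)

```text
time_s: 11.6
ee_pos: [0.3126, 0.4573, 0.0319]
tool_rot: [-0.202, -3.134, 0.002]
force: [0.4, 0.7, 0.7]
finger_gap: -0.0002
finger_force: 0.0
```

move_arm(
  rows=[
    [1, [0.004, 0.03, 0], 0],
    [1, [0.004, 0.03, 0], 0],
    [1, [0.004, 0.03, 0], 0],
    [1, [0.004, 0.03, 0], 0],
    [1, [0, 0, 0], 0],
  ],
)

```text
time_s: 12.02
ee_pos: [0.3143, 0.4676, 0.0329]
tool_rot: [0.202, 3.134, 0.002]
force: [-0.1, 0.9, 0.2]
finger_gap: 0.0001
finger_force: 0.0
```

```bash
python3 chk.py
```

```text
board s (array([0.3334, 0.4666, 1.4667, 0.6134]), np.float64(0.06803664565086365)) [-2.7134  5.833 ]
cass s (array([0.3348, 0.4448, 1.3618]), np.float64(0.036481823772192)) 608
cass d (array([0.3321, 0.4395, 1.5695]), np.float64(1.2844491004943848)) 234
12.2667 [0.314  0.4668 0.0323] [-5.0257 25.0489] 0.00028641255522726677 [-0.0644  0.4213 -0.3034]
```

move_arm(
  rows=[
    [1, [0.004, 0.03, 0], 0],
    [1, [0.004, 0.03, 0], 0],
    [1, [0.004, 0.03, 0], 0],
    [1, [0, 0, 0], 0],
  ],
)

```text
time_s: 12.6
ee_pos: [0.315, 0.4745, 0.0322]
tool_rot: [0.202, 3.135, 0.0]
force: [0.8, -0.4, 0.5]
finger_gap: 0.0001
finger_force: 0.0
```

```bash
python3 chk.py
```

```text
board s (array([0.3327, 0.4663, 1.4622, 0.6129]), np.float64(0.008586850948631763)) [-3.0153  6.434 ]
cass s (array([0.3348, 0.4442, 1.3506]), np.float64(0.10126738995313644)) 548
cass d (array([0.332 , 0.4393, 1.5703]), np.float64(1.0926949977874756)) 257
12.85 [0.3149 0.474  0.0322] [ 2.2408 25.0761] 0.0002413280132622713 [ 0.2241  0.147  -0.7688]
```

move_arm(
  rows=[
    [1, [0.003, 0.025, 0], 0],
    [1, [0.003, 0.025, 0], 0],
    [1, [0.003, 0.025, 0], 0],
    [1, [0, 0, 0], 0],
  ],
)

```text
time_s: 13.18
ee_pos: [0.3158, 0.4804, 0.0323]
tool_rot: [0.202, 3.135, 0.0]
force: [0.5, 0.5, -0.1]
finger_gap: 0.0001
finger_force: 0.0
```

```bash
python3 chk.py
```

```text
board s (array([0.3348, 0.4669, 1.4628, 0.6083]), np.float64(0.04987286031246185)) [-2.1766  4.4721]
cass s (array([0.335 , 0.4439, 1.3623]), np.float64(0.10240177810192108)) 552
cass d (array([0.3345, 0.4376, 1.6526]), np.float64(1.2381962537765503)) 245
13.4333 [0.3157 0.48   0.0322] [ 8.2806 25.1192] 0.00022976469064932742 [0.8628 0.1005 0.1776]
```

move_arm(
  rows=[
    [1, [0.003, 0.025, 0], 0],
    [1, [0.003, 0.025, 0], 0],
    [1, [0.003, 0.025, 0], 0],
    [1, [0, 0, 0], 0],
  ],
)

```text
time_s: 13.77
ee_pos: [0.3165, 0.4864, 0.0323]
tool_rot: [0.202, 3.135, 0.0]
force: [-0.8, -0.5, 0.3]
finger_gap: -0.0003
finger_force: 0.0
```

```bash
python3 chk.py
```

```text
board s (array([0.3327, 0.4668, 1.462 , 0.6096]), np.float64(0.015884557738900185)) [-2.5829  6.5393]
cass s (array([0.3371, 0.4439, 1.3395]), np.float64(0.2202325463294983)) 486
cass d (array([0.3336, 0.4206, 2.2449]), np.float64(3.917489528656006)) 108
14.0167 [0.3164 0.486  0.0323] [14.3484 25.1835] -0.0002727358515748832 [0.2106 0.2565 0.0113]
```

```bash
python3 - <<'E'
from bf import *
w=capture("wrist");S=read_state();print(S["time_s"],S["ee_pos"])
for q in("board","cassette","backrest","stand"):
    for x in regions_of(q,w)[:2]:
        m=x["mask"].astype(np.uint8);c=max(cv2.findContours(m,0,2)[0],key=cv2.contourArea)
        print(q,round(x["score"],2),m.sum(),np.round(x["centre"]),cv2.approxPolyDP(c,3,True)[:,0].tolist()[:14])
def fpx(p,X):
    f=240/np.tan(np.radians(p["vfov"])/2);R=np.array(p["rotation"])
    if R.shape!=(3,3):R=cv2.Rodrigues(R.astype(float))[0]
    c=R.T@(np.array(X)-p["position"]);r=np.hypot(c[0],c[1]);t=np.arctan2(r,c[2])*f/r
    return np.round([p["cx"]+c[0]*t,p["cy"]+c[1]*t],1)
Rz=pose([0,0,1.44],0)[0];T=np.array([.3395,.4685,0])
W=lambda a:Rz@(np.array(a)/1000)+T
print("tcp",fpx(w,S["ee_pos"]))
for n,a in dict(barL=(42,34,62),barR=(42,-34,62),footL=(-6,46,6),footR=(-6,-34,6),topL=(65,46,106),topR=(65,-34,106),c1=(-58,55,6),c2=(52,55,6),c3=(52,-55,6)).items():print(n,fpx(w,W(a)))
E
```

```text
14.0667 [0.3164 0.486  0.0322]
board 0.67 15394 [292. 394.] [[285, 221], [288, 299], [303, 296], [308, 284], [337, 285], [340, 296], [350, 296], [356, 302], [361, 329], [370, 342], [386, 346], [393, 338], [405, 335], [481, 368]]
board 0.41 10110 [239. 235.] [[390, 209], [308, 206], [196, 210], [197, 251], [212, 344], [240, 334], [236, 230], [241, 224], [270, 225], [275, 230], [275, 338], [283, 329], [287, 310], [285, 220]]
cassette 0.92 4066 [283. 255.] [[242, 225], [237, 231], [240, 334], [256, 345], [263, 345], [273, 338], [273, 229]]
backrest 0.55 41 [246. 382.] [[377, 247], [386, 252], [384, 247]]
stand 0.76 9910 [236. 237.] [[390, 209], [195, 209], [197, 250], [212, 344], [238, 335], [235, 248], [240, 224], [270, 225], [275, 229], [275, 339], [282, 329], [287, 307], [284, 221], [297, 217]]
tcp [323.5 280.3]
barL [391.1 290.6]
barR [378.4 410. ]
footL [285.8 224.6]
footR [290.3 348.2]
topL [489.5 315.7]
topR [443.3 474. ]
c1 [192.9 209.1]
c2 [393.5 208.9]
c3 [380.1 373.3]
```

```bash
python3 - <<'E'
from bf import *
w=capture("wrist")
g=cv2.cvtColor(w["image"],cv2.COLOR_BGR2GRAY)
for r in(215,235,250,265):print(r,[int(v) for v in g[r,266:420:3]])
r=regions_of("board",w)[0];m=r["mask"].astype(np.uint8);c=max(cv2.findContours(m,0,2)[0],key=cv2.contourArea)
print(cv2.approxPolyDP(c,3,True)[:,0].tolist())
for cc in range(290,360,6):print(cc,[int(v) for v in g[262:330:4,cc]])
E
```

```text
215 [141, 141, 138, 141, 140, 139, 142, 135, 174, 209, 208, 208, 213, 186, 142, 139, 142, 139, 141, 144, 141, 137, 141, 145, 142, 142, 144, 143, 141, 143, 143, 144, 142, 143, 142, 142, 178, 187, 188, 144, 137, 139, 76, 70, 59, 59, 61, 59, 57, 60, 56, 57]
235 [218, 220, 217, 138, 216, 218, 154, 179, 177, 176, 171, 172, 173, 176, 174, 174, 174, 170, 162, 155, 142, 138, 136, 135, 138, 136, 141, 138, 144, 140, 140, 141, 140, 141, 142, 142, 140, 142, 142, 141, 141, 119, 64, 64, 61, 64, 68, 60, 65, 63, 61, 64]
250 [218, 253, 255, 140, 142, 139, 144, 176, 170, 176, 174, 175, 176, 173, 177, 177, 176, 175, 175, 174, 177, 173, 174, 176, 177, 174, 176, 176, 170, 169, 163, 152, 140, 136, 138, 137, 138, 130, 111, 110, 123, 82, 65, 67, 68, 64, 71, 61, 64, 63, 64, 64]
265 [220, 221, 198, 139, 142, 146, 148, 177, 178, 174, 178, 176, 176, 175, 174, 173, 176, 173, 174, 174, 174, 174, 176, 175, 175, 177, 175, 171, 175, 176, 173, 176, 176, 173, 174, 173, 175, 172, 173, 173, 173, 165, 160, 148, 141, 138, 137, 135, 136, 128, 106, 67]
[[285, 221], [288, 298], [304, 295], [309, 285], [336, 285], [341, 295],
[... 439 characters left out ...]
115, 114, 112, 111]
314 [175, 177, 176, 173, 176, 176, 122, 118, 115, 114, 114, 116, 114, 115, 114, 117, 112]
320 [177, 173, 174, 173, 171, 174, 76, 59, 55, 54, 55, 54, 54, 50, 53, 53, 48]
326 [178, 174, 176, 177, 175, 174, 110, 101, 96, 100, 105, 96, 92, 96, 84, 77, 79]
332 [173, 176, 175, 173, 174, 173, 118, 114, 114, 116, 115, 114, 113, 114, 111, 112, 109]
338 [175, 175, 172, 173, 175, 175, 154, 151, 136, 107, 112, 114, 115, 114, 113, 113, 110]
344 [176, 174, 174, 170, 177, 173, 172, 174, 177, 62, 58, 53, 64, 59, 56, 54, 48]
350 [171, 174, 176, 175, 177, 174, 176, 174, 175, 77, 60, 55, 60, 60, 50, 54, 49]
356 [175, 173, 174, 175, 174, 175, 173, 175, 175, 174, 159, 109, 81, 64, 50, 51, 50]
```

move_arm(
  rows=[
    [1, [0.003, 0.03, 0], 0],
    [1, [0.003, 0.03, 0], 0],
    [1, [0, 0, 0], 0],
  ],
)

```text
time_s: 14.62
ee_pos: [0.317, 0.4912, 0.0322]
tool_rot: [0.202, 3.135, 0.0]
force: [0.3, -0.2, -0.1]
finger_gap: -0.0
finger_force: 0.1
```

```bash
cat > wb.py <<'E'
from bf import *
import sys
w=capture("wrist");S=read_state()
for x in regions_of("board",w)[:2]:
    m=x["mask"].astype(np.uint8);c=max(cv2.findContours(m,0,2)[0],key=cv2.contourArea)
    print(round(x["score"],2),cv2.approxPolyDP(c,3,True)[:,0].tolist())
def fpx(p,X):
    f=240/np.tan(np.radians(p["vfov"])/2);R=np.array(p["rotation"])
    if R.shape!=(3,3):R=cv2.Rodrigues(R.astype(float))[0]
    c=R.T@(np.array(X)-p["position"]);r=np.hypot(c[0],c[1]);t=np.arctan2(r,c[2])*f/r
    return np.round([p["cx"]+c[0]*t,p["cy"]+c[1]*t],1)
T=np.array([.3395,.4685,0])
for fx,fy,th in((-2.5,6,.61),(2,6,.55),(7,6,.48),(12,6,.38)):
    R,t=pose([0,0,1.44,th],0);o=pose([0,0,1.44],0)[0]@np.array([fx,fy,6+4*np.sin(th)])/1000+T
    print(fx,[fpx(w,R@np.array(a)/1000+o).tolist() for a in((-4,40,0),(-4,40,120),(4,40,120),(-4,-40,120))])
print(S["time_s"],S["ee_pos"],stf(*S["ee_pos"][:2]),S["force"],S["joint_torque"])
E
python3 wb.py; python3 chk.py
```

```text
0.65 [[275, 220], [280, 330], [288, 302], [303, 296], [306, 285], [337, 285], [340, 295], [350, 296], [356, 302], [360, 329], [369, 342], [387, 346], [396, 337], [414, 337], [471, 364], [483, 295], [463, 292], [291, 219]]
-2.5 [[275.6, 227.2], [471.7, 322.4], [485.5, 313.7], [428.3, 481.4]]
2 [[283.9, 227.0], [470.7, 328.9], [486.3, 320.3], [426.2, 488.4]]
7 [[293.1, 226.8], [467.2, 336.2], [485.0, 327.8], [422.0, 496.0]]
12 [[302.3, 226.4], [451.6, 346.2], [473.2, 338.4], [409.0, 506.0]]
14.6667 [0.3169 0.4911 0.0322] [19.4284 25.3524] [ 0.0192  1.4481 -0.2666] [  0.0663 -50.7077 -21.8884  -0.0045   0.026    0.0198]
board s (array([0.3326, 0.4669, 1.462 , 0.61  ]), np.float64(0.022217800840735435)) [-2.4601  6.6083]
cass s (array([0.3363, 0.4441, 1.3662]), np.float64(0.10449467599391937)) 548
cass d (array([0.3448, 0.4367, 1.6164]), np.float64(1.9663043022155762)) 185
14.9667 [0.3169 0.4908 0.0323] [19.1992 25.303 ] -0.00030572814395020414 [-0.3099  0.1357  0.8091]
```

```bash
cat > q.py <<'E'
from bf import *
from scipy.optimize import least_squares
import io,contextlib
w=capture("wrist");s=capture("scene")
def fp(p,X):
    f=240/np.tan(np.radians(p["vfov"])/2);R=np.array(p["rotation"])
    if R.shape!=(3,3):R=cv2.Rodrigues(R.astype(float))[0]
    c=(X-p["position"])@R;r=np.hypot(c[:,0],c[:,1]);t=np.arctan2(r,c[:,2])*f/r
    return np.c_[p["cx"]+c[:,0]*t,p["cy"]+c[:,1]*t]
def hullmask(pts):
    m=np.zeros((480,640),np.uint8);h=cv2.convexHull(pts.astype(np.float32))[:,0];cv2.fillConvexPoly(m,np.round(h*16).astype(np.int32),255,cv2.LINE_AA,4);return cv2.GaussianBlur(m.astype(np.float32)/255,(0,0),1)
mw=regions_of("board",w)[0]["mask"];ms=[x for x in regions_of("board",s) if x["centre"][1]<300][0]["mask"]
G=[cv2.GaussianBlur(m.astype(np.float32),(0,0),1) for m in(mw,ms)]
# ignore wrist region hidden by gripper: below the finger/gripper outline
ig=np.zeros((480,640),bool)
for c in range(640):ig[(283 if 298<c<345 else 295 if c<355 else 300 if c<362 else 335 if c<480 else 370):,c]=1
def pts(v):
    R,t=pose(v[:4],v[4]);a=v[5];R=R@np.array([[1,0,0],[0,np.cos(a),-np.sin(a)],[0,np.sin(a),np.cos(a)]]);return M["board"][0]/1000@R.T+t
def cost(v):
    P=pts(v);a=(hullmask(fp(w,P))-G[0]);a[ig]=0
    b=hullmask(px(s,P)[:,::-1])-G[1];return (a**2).sum()/G[0].sum()*K[0]+(b**2).sum()/G[1].sum()*K[1]
for K in((1,1),(1,0)):
    v=np.array([.332,.467,1.45,.62,.008,0]);b=None
    for k in range(4):
        st=np.diag([.008,.008,.06,.1,.006,.06])/(1+k);r=minimize(cost,v,method="Nelder-Mead",options=dict(initial_simplex=np.r_[[v],v+st],maxiter=500));v=r.x
    print(K,r.x,r.fun,stf(*r.x[:2]),"low z",pts(r.x)[:,2].min())
    P=pts(r.x);print((np.array([[*stf(*p[:2]),p[2]*1000] for p in P])).round(0).tolist())
E
python3 q.py
```

```text
(1, 1) [0.3302 0.4674 1.4666 0.6078 0.0077 0.0006] 0.061704810708761215 [-2.3161  9.0653] low z 0.005439672606902353
[[-5.0, -31.0, 10.0], [64.0, -29.0, 109.0], [-7.0, 49.0, 10.0], [62.0, 51.0, 109.0], [2.0, -31.0, 5.0], [71.0, -29.0, 104.0], [-0.0, 49.0, 5.0], [68.0, 51.0, 104.0]]
(1, 0) [0.3302 0.4673 1.489  0.6227 0.006  0.0231] 0.003953902050852776 [-2.4338  9.0455] low z 0.0028688710467966675
[[-4.0, -31.0, 8.0], [66.0, -30.0, 105.0], [-7.0, 49.0, 9.0], [63.0, 50.0, 106.0], [2.0, -31.0, 3.0], [72.0, -30.0, 100.0], [-1.0, 49.0, 4.0], [69.0, 50.0, 102.0]]
```

The board's pose is confirmed in two views: foot x = -2.3 mm, y = +9 mm, lean 0.61 rad, foot at z = 8 mm, static. That is inside every limit, so I'll leave it, back off, and go to the loupe handle.

move_arm(
  rows=[
    [1, [-0.01, -0.1, 0], 0],
    [1, [-0.02, -0.15, 0.1], 0],
    [1, [0, 0, 0.4], 0],
    [1, [0, 0, 0.4], 0],
    [1, [0, 0, 0.4], 0],
    [0, [0, 0, 0.4], 0],
    [-0.2, [-0.2, -0.3, 0], 0],
    [-0.2, [-0.2, -0.3, 0], 0],
    [-0.2, [-0.25, -0.4, 0], 0],
    [-0.2, [-0.2, -0.35, 0], 0],
  ],
)

```text
time_s: 16.0
ee_pos: [0.2449, 0.3608, 0.1678]
tool_rot: [-0.202, -3.135, 0.001]
force: [-0.1, -0.6, 0.7]
finger_gap: 0.0513
finger_force: 0.0
```

move_arm(
  rows=[
    [-0.2, [-0.1, -0.13, -0.2], 0],
    [-0.2, [0, 0, -0.3], 0],
    [-0.2, [0, 0, 0], 0],
    [-0.2, [0, 0, 0], 0],
  ],
)

```text
time_s: 16.33
ee_pos: [0.2383, 0.352, 0.1282]
tool_rot: [-0.203, -3.134, 0.002]
force: [0.4, 0.6, -0.3]
finger_gap: 0.0511
finger_force: 0.0
```

```bash
python3 chk.py; python3 - <<'E'
from bf import *
w=capture("wrist");S=read_state();R=cv2.Rodrigues(S["tool_rot"])[0]
print(np.degrees(np.arctan2(R[1,1],R[0,1])))
for q in("loupe","handle"):
    r=regions_of(q,w)
    if r:
        m=r[0]["mask"].astype(np.uint8);print(q,r[0]["score"],r[0]["centre"],m.sum())
i=w["image"].astype(int);b=((i[...,0]>120)&(i[...,1]>60)&(i[...,2]<100)&(i[...,1]-i[...,2]>30)).astype(np.uint8)
n,l,st,c=cv2.connectedComponentsWithStats(b)
for k in range(1,n):
    if st[k][4]>300:
        cc=max(cv2.findContours((l==k).astype(np.uint8),0,2)[0],key=cv2.contourArea);rc=cv2.minAreaRect(cc)
        print(rc,st[k][4],[fatz(w,(p[1],p[0]),.024)[:2] for p in cv2.boxPoints(rc)])
E
```

```text
board s (array([0.3331, 0.4667, 1.4621, 0.6123]), np.float64(0.07937294989824295)) [-2.6544  6.0763]
cass s (array([0.3361, 0.4448, 1.3588]), np.float64(0.04902929067611694)) 598
cass d (array([0.3316, 0.4401, 1.4725]), np.float64(1.0908517837524414)) 257
16.5833 [0.2389 0.3529 0.129 ] [-127.742    84.6195] 0.05124075032956525 [ 0.7144 -0.1868  0.4057]
82.61927234115477
loupe 0.56 [265.7, 316.8] 3921
((523.093505859375, 182.07366943359375), (234.9333953857422, 136.53273010253906), 1.3639276027679443) 15130 [array([0.2675, 0.4138]), array([0.1629, 0.4247]), array([0.1706, 0.6696]), array([0.3117, 0.6796])]
((303.5, 215.0), (58.0, 47.0), 90.0) 1265 [array([0.2072, 0.325 ]), array([0.2118, 0.3596]), array([0.2567, 0.354 ]), array([0.2521, 0.3179])]
((196.25509643554688, 314.6043701171875), (392.6177673339844, 183.81320190429688), 0.45113858580589294) 25695 [array([ 0.4523, -0.1609]), array([0.1927, 0.0281]), array([0.2474, 0.4065]), array([0.438 , 0.3972])]
```

move_arm(
  rows=[
    [-0.2, [-0.05, -0.016, -0.3], 0],
    [-0.2, [0, 0, -0.35], 0],
    [-0.2, [0, 0, -0.35], 0],
    [-0.2, [0, 0, -0.35], 0],
    [-0.2, [0, 0, -0.15], 0],
    [-0.2, [0, 0, 0], 0],
    [-0.2, [0, 0, 0], 0],
  ],
)

```text
time_s: 17.32
ee_pos: [0.2346, 0.3513, 0.0084]
tool_rot: [-0.202, -3.135, 0.001]
force: [1.2, 0.1, -0.5]
finger_gap: 0.0515
finger_force: 0.0
```

move_arm(
  rows=[
    [-0.2, [0, 0, -0.04], 0],
    [1, [0, 0, 0], 0],
    [1, [0, 0, 0], 0],
    [1, [0, 0, 0], 0],
    [1, [0, 0, 0], 0],
    [1, [0, 0, 0], 0],
  ],
  squeeze=40,
)

```text
time_s: 17.82
ee_pos: [0.2346, 0.3513, 0.0053]
tool_rot: [0.202, 3.135, 0.001]
force: [-0.1, -0.7, -0.5]
finger_gap: 0.0001
finger_force: 0.0
```

```bash
python3 - <<'E'
from bf import *
s=capture("scene");d=capture("side");w=capture("wrist")
for n,p in(("s",s),("d",d)):
    for q in("loupe","lens"):
        for x in regions_of(q,p)[:2]:print(n,q,round(x["score"],2),x["mask"].sum(),np.round(x["centre"]))
    r=regions_of("loupe",p)
    if r: print(fit("loupe",[p],[r[0]["mask"]],[.291,.344,-.12],0))
    T=read_state()["ee_pos"];print("tcp px",px(p,[T,T+[0,0,.05]]).round(0).tolist())
for q in("loupe","lens","handle"):
    for x in regions_of(q,w)[:1]:
        c=max(cv2.findContours(x["mask"].astype(np.uint8),0,2)[0],key=cv2.contourArea);print("w",q,round(x["score"],2),cv2.approxPolyDP(c,3,True)[:,0].tolist(),fatz(w,x["centre"],.014))
# coarse colour map of wrist around the fingers
im=w["image"];
for r in range(170,330,8):
    print(r,"".join("B" if (b>150 and g>80 and rr<100) else "b" if (b>90 and rr<60 and g<80) else "W" if min(b,g,rr)>150 else "k" if max(b,g,rr)<50 else "g" for b,g,rr in im[r,240:400:3].astype(int)))
E
```

```text
s loupe 0.84 1287 [328. 381.]
s loupe 0.28 121 [240. 299.]
s lens 0.62 1212 [326. 382.]
s lens 0.36 170 [300. 411.]
(array([ 0.2943,  0.3426, -0.1541]), np.float64(0.11132790148258209))
tcp px [[340.0, 397.0], [308.0, 399.0]]
d loupe 0.58 886 [254. 366.]
d lens 0.81 927 [254. 369.]
(array([ 0.2888,  0.3451, -0.1134]), np.float64(0.11732243746519089))
tcp px [[257.0, 391.0], [236.0, 393.0]]
w loupe 0.67 [[312, 218], [305, 224], [303, 237], [306, 284], [334, 285], [339, 246], [336, 224], [329, 218]] [0.2183 0.351  0.014 ]
w lens 0.73 [[331, 219], [311, 219], [305, 224], [305, 286], [337, 284], [336, 223]] [0.2192 0.3523 0.014 ]
w handle 0.56 [[310, 219], [304, 236], [306, 284], [336, 285], [336, 225], [329, 219]] [0.2184 0.3523 0.014 ]
170 gggggggggggggggggggggggggggggggggbgbggbgbggggggggggggg
178 ggggggggggggggggggggggggggbbbbbbbbbbbbbbbbbbgbbbbbbgbb
186 ggggggggggggggggggggbbbbbbbbbbbbbbbbbbbbbbbbbbbbbbbbbb
194 gggggggggggggbbbbbbbbbbbbbbbbbbbbbbbbbbbbbbbbbbbbbbbbb
202 gggggggbbbbbbbbbbbbbbbbbbbbbbbbbbbbbbbbbbbbbbbbbbbbbbb
210 gbbbbbbbbbbbbbbbbbbbbbbbbbbbbbbbbbbbbbbbbbbbbbbbbbbbbb
218 bbbbbbbbbbbbbbbbbbbbbbbbbbbbbbbbbbbbbbbbbbbbbbbbbbbbbb
226 bbbbbbbbbbbbbbbbbbbbbbbbbbbbbbbbbbbbbbbbbbbbbbbbbbbbbb
234 bbbbbbbbbbbbbbbbbbbbbbBBBBBBBBBBbbbbbbbbbbbbbbbbbbbbbb
242 bbbbbbbbbbbbbbbbbbbbbggggggggggggbbbbbbbbbbbbbbbbbbbbb
250 bbbbbbbbbbbbbbbbbbbbbbBBBBBBBBBBgbbbbbbbbbbbbbbbbbbbbb
258 bbbbbbbbbbbbbbbbbbbbbbBBBBBBBBBBbbbbbbbbbbbbbbbbbbbbbb
266 bbbbbbbbbbbbbbbbbbbbbbBBBBBBBBBBBbbbbbbbbbbbbbbbbbbbbb
274 bbbbbbbbbbbbbbbbbbbbbbgBBBBBBBBBBbbbbbbbbbbbbbbbbbbbbb
282 bbbbbbbbbbbbbbbbbbbbbbBBBBBBBBBBBbbbbbbbbbbbbbbbbbbbbb
290 bbbbbbbbbbbbbbbbbbbbbbgggggggggggbbbbbbbbbbbbbbbbbbbbb
298 bbbbbbbbbbbbbbbbbbgkggggggggkggggggggbbbbbbbbbbbbbbbbb
306 bbbbbbbbbbbbbbbbgkgggggggggkgggggggggggbbbbbbbbbbbbbbb
314 bbbbbbbbbbbbbbbbgggggggggggkkgggggggggggbbbbbbbbbbbbbb
322 bbbbbbbbbbbbbbbgggkgkgggggkkkggggggkgggkbbbbbbbbbbbbbb
```

The shut fingers sit on top of the handle. The true tips are about 20 mm higher than the TCP reading suggests, which also explains the board pushes that never made contact. I'll open, go lower under guard, and grip again.

move_arm(
  rows=[
    [-0.2, [0, 0, 0.1], 0],
    [-0.2, [0, 0, 0], 0],
    [-0.2, [0, 0, 0], 0],
    [-0.2, [0, 0, 0], 0],
    [-0.2, [0, 0, -0.12], 0],
    [-0.2, [0, 0, -0.1], 0],
    [-0.2, [0, 0, 0], 0],
  ],
)

```text
time_s: 19.0
ee_pos: [0.2338, 0.3505, -0.0058]
tool_rot: [-0.202, -3.133, 0.003]
force: [-0.4, 0.2, -0.8]
finger_gap: 0.0513
finger_force: 0.0
```

move_arm(
  rows=[
    [-0.2, [0, 0, -0.06], 0],
    [-0.2, [0, 0, 0], 0],
  ],
)

```text
time_s: 19.17
ee_pos: [0.2342, 0.3509, -0.0099]
tool_rot: [-0.202, -3.134, 0.001]
force: [-0.4, -0.2, 0.1]
finger_gap: 0.0511
finger_force: 0.0
```

```bash
python3 - <<'E'
from bf import *
S=read_state();print(S["time_s"],S["ee_pos"],S["force"],S["finger_gap"],S["joints"])
E
```

```text
19.1667 [ 0.2342  0.3509 -0.0099] [-0.4476 -0.2419  0.0536] 0.05107686059134319 [ 0.703   0.4288  2.0214 -0.      0.6924 -0.7388]
```

move_arm(
  rows=[
    [-0.2, [0, 0, -0.05], 0],
    [-0.2, [0, 0, 0], 0],
    [1, [0, 0, 0], 0],
    [1, [0, 0, 0], 0],
    [1, [0, 0, 0], 0],
    [1, [0, 0, 0], 0],
    [1, [0, 0, 0], 0],
  ],
  squeeze=40,
)

```text
time_s: 19.75
ee_pos: [0.2347, 0.3514, -0.0131]
tool_rot: [0.202, 3.135, 0.001]
force: [-0.1, -0.4, 4.4]
finger_gap: 0.0138
finger_force: 40.5
```

move_arm(
  rows=[
    [1, [0, 0, 0.05], 0],
    [1, [0, 0, 0.1], 0],
    [1, [0, 0, 0.2], 0],
    [1, [0, 0, 0.25], 0],
    [1, [0, 0, 0.3], 0],
    [1, [0, 0, 0.25], 0],
    [1, [0, 0, 0.15], 0],
    [1, [0, 0, 0.075], 0],
    [1, [0, 0, 0], 0],
    [1, [0, 0, 0], 0],
  ],
)

```text
time_s: 20.58
ee_pos: [0.2343, 0.351, 0.0964]
tool_rot: [-0.203, -3.135, 0.0]
force: [-0.2, 0.1, -1.3]
finger_gap: 0.0139
finger_force: 39.9
```

move_arm(
  rows=[
    [1, [0, 0.1, 0], 0],
    [1, [0, 0.2, 0], 0],
    [1, [0, 0.25, 0], 0],
    [1, [0, 0.25, 0], 0],
    [1, [0, 0.2, 0], 0],
    [1, [0, 0.15, 0], 0],
    [1, [0, 0.1, 0], 0],
    [1, [0, 0, 0], 0],
    [1, [0, 0, 0], 0],
  ],
)

```text
time_s: 21.33
ee_pos: [0.2341, 0.4509, 0.0959]
tool_rot: [-0.202, -3.134, 0.002]
force: [-0.3, 0.2, -0.8]
finger_gap: 0.0135
finger_force: 39.9
```

```bash
cat > lf.py <<'E'
from bf import *
s=capture("scene");d=capture("side");S=read_state()
print(S["time_s"],S["ee_pos"],S["finger_gap"],S["finger_force"])
z=.11
P=[];m=[]
for n,p in(("s",s),("d",d)):
    r=regions_of("lens",p);l=spot_in("lens",p);print(n,[(np.round(x["centre"],1),round(x["score"],2),x["mask"].sum()) for x in r[:2]],[(x["centre"],x["score"]) for x in l[:1]])
    if r:P.append(p);m.append(r[0]["mask"])
    # dark rim blobs: fit ellipse to mask hull
def f3(p,mask,v0):
    g=cv2.GaussianBlur(mask.astype(np.float32),(0,0),1)
    c=lambda v:((cv2.GaussianBlur(render(p,"loupe",v[:3],v[3]).astype(np.float32)/255,(0,0),1)-g)**2).sum()/g.sum()
    return c
if len(P)==2:
    e=S["ee_pos"];v0=[e[0]+.0566,e[1]-.0068,-.12,e[2]+.0131]
    C=[f3(p,k,v0) for p,k in zip(P,m)]
    for nm,c in(("sd",lambda v:C[0](v)+C[1](v)),("s",lambda v:C[0]([v[0],v[1],v[2],v[3]]))):
        r=minimize(c,v0,method="Nelder-Mead",options=dict(initial_simplex=np.r_[[v0],np.array(v0)+np.diag([.006,.006,.06,.006])],maxiter=400));print(nm,r.x,r.fun,"pred",np.array(v0))
    print("tri lens",tri(s,regions_of("lens",s)[0]["centre"],d,regions_of("lens",d)[0]["centre"]))
E
python3 lf.py
```

```text
21.4333 [0.2344 0.4506 0.0963] 0.013480607907647204 39.92036819458008
s [] [([282.8, 320.4], 0.84)]
d [(array([246.9, 383.6]), 0.81, np.int64(1013)), (array([315.3, 342. ]), 0.29, np.int64(3059))] [([250.5, 386.2], 0.85)]
```

move_arm(
  rows=[
    [1, [0.1, 0, 0], 0],
    [1, [0.15, 0, 0], 0],
    [1, [0.15, 0, 0], 0],
    [1, [0.12, 0, 0], 0],
    [1, [0, 0, 0], 0],
    [1, [0, 0, 0], 0],
    [1, [0, 0, 0], 0],
  ],
)

```text
time_s: 22.22
ee_pos: [0.276, 0.451, 0.0965]
tool_rot: [-0.203, -3.135, 0.0]
force: [-0.8, -1.4, -1.0]
finger_gap: 0.0138
finger_force: 39.9
```

```bash
python3 lf.py; python3 - <<'E'
from bf import *
s=capture("scene");d=capture("side");w=capture("wrist");e=read_state()["ee_pos"]
L=e+[.0566,-.0068,.0201]
print("lens pred",L,[px(p,L).round(1).tolist() for p in(s,d)])
for n,p in(("s",s),("d",d)):
  for q in("loupe","lens","handle"):print(n,q,[(np.round(x["centre"],1),round(x["score"],2),x["mask"].sum(),[int(v) for v in cv2.boundingRect(x["mask"].astype(np.uint8))]) for x in regions_of(q,p)[:1]])
  print("rendered bbox",cv2.boundingRect((render(p,"loupe",[L[0],L[1],-.12],L[2]-.007)>127).astype(np.uint8)),px(p,[L+[-.057,.0068,.005]]).round(1))
  h=cv2.cvtColor(p["image"],cv2.COLOR_BGR2HSV);m=(((h[...,0]<8)|(h[...,0]>172))&(h[...,1]>170)&(h[...,2]>120))
  k,l,st,c=cv2.connectedComponentsWithStats(m.astype(np.uint8));print([(st[i].tolist(),c[i].round(1)) for i in range(1,k) if st[i][4]>15])
for q in("lens","loupe","cassette","pointer"):
  for x in regions_of(q,w)[:1]:print("w",q,round(x["score"],2),np.round(x["centre"],1),cv2.boundingRect(x["mask"].astype(np.uint8)),fatz(w,x["centre"],L[2] if q!="cassette" else .011))
E
```

```text
22.3167 [0.2757 0.4512 0.0966] 0.013866673526770611 39.92028057575226
s [(array([271. , 299.9]), 0.98, np.int64(912)), (array([329.5, 297.2]), 0.64, np.int64(548))] [([269.4, 299.1], 0.7)]
d [(array([249.9, 358.3]), 0.88, np.int64(1092))] [([249.9, 359.2], 0.73)]
sd [ 0.3312  0.4464 -0.1242  0.1113] 0.9141449928283691 pred [ 0.3323  0.4444 -0.12    0.1097]
s [ 0.4217  0.3865 -0.022   0.0566] 0.44164690375328064 pred [ 0.3323  0.4444 -0.12    0.1097]
tri lens (array([0.3205, 0.4437, 0.1116]), np.float64(0.009693189944573268))
lens pred [0.3326 0.4444 0.1168] [[[261.3, 295.8]], [[251.8, 351.1]]]
s loupe [(array([270.2, 295.8]), 0.86, np.int64(814), [278, 250, 57, 42])]
s lens [(array([269.8, 297.2]), 0.93, np.int64(945), [277, 249, 59, 44])]
s handle [(array([267.7, 300.5]), 0.7, np.int64(796), [280, 250, 56, 41])]
rendered bbox (277, 249, 61, 48) [[274.7 318.2]]
[([240, 163, 13, 5, 26], array([246.8, 164.8]))]
d loupe [(array([248.2, 358. ]), 0.71, np.int64(1037), [338, 239, 74, 26])]
d lens [(array([249.4, 358.6]), 0.7, np.int64(994), [338, 240, 74, 26])]
d handle [(array([251.4, 359.3]), 0.68, np.int64(1131), [338, 239, 74, 28])]
rendered bbox (335, 238, 77, 29) [[248.2 388.6]]
[([315, 239, 15, 9, 67], array([320.6, 243.5]))]
w lens 0.72 [320.2 317.5] (296, 229, 52, 181) [0.2864 0.447  0.1168]
w loupe 0.83 [324.3 321.7] (296, 229, 52, 181) [0.2888 0.4486 0.1168]
```

```bash
python3 - <<'E'
from bf import *
s=capture("scene");b=[x for x in regions_of("board",s) if x["centre"][1]<290]
if b:
    f=fit("board",[s],[b[0]["mask"]],[.333,.467,1.46,.6],.008);print(f,stf(*f[0][:2]))
for n,p in(("s",s),("d",capture("side"))):print([(np.round(x["centre"],1),round(x["score"],2)) for x in spot_in("cassette",p)[:1]])
S=read_state();print(S["time_s"],S["ee_pos"],S["finger_force"],S["force"])
E
```

```text
(array([0.3326, 0.4671, 1.4629, 0.6082]), np.float64(0.018412521108984947)) [-2.2579  6.6875]
[(array([331.2, 297.7]), 0.72)]
[(array([298.8, 338.5]), 0.57)]
23.5167 [0.2761 0.4512 0.0967] 39.92002844810486 [ 0.9533 -0.0413 -0.7762]
```

The board, cassette and loupe are all where they should be, so I'm handing in.

```bash
python3 -c "
from cell import *
print(job_done())"
```

```text
the job is handed in; nothing more can be done
None
```

I handed the job in at about 23.5 s of the 53 s, and no verdict came back. By my last measurements the board rests free against the backrest (foot at x ≈ −2 mm, y ≈ +7 mm, lean ≈ 0.61 rad, limit 0.65). The loupe is held level, with the lens within about 2 mm of the cassette's middle sideways and about 1 mm of the pointer's height. The cassette and pointer showed no shift; I did not re-measure the dropper and coverslips, but nothing was moved near them.

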